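Clamp up the hardwood blocks in the ratchet clamp

ROBOT

A 6-joint arm with a two-finger parallel gripper is mounted at the origin on the work surface. World frame = base frame: x ahead of the robot, y to its left, z up, the work surface at z = 0. Lengths are in m, angles in rad, forces in N, time in s.
With the tool pointing down it reaches from about 0.35 to 0.725 m from the base axis. Payload 6 kg.
Tool frame: the origin (TCP) lies between the finger pads; the fingertips stand 11 mm ahead of it and the grasp point (between the pads) lies 8 mm behind it; z points along the fingers, y is the line along which they close (so a half turn about z gives the same grasp; the last joint's range is limited). The gripper opens to 85 mm and grips with 20 to 120 N. Pads are 22 mm wide; open, the fingers measure 114 mm over their backs; the gripper's body (76 mm by 85 mm) begins 54 mm behind the grasp point. The pads swing forward as they close: fully open they stand 13 mm farther back than shut.
Start: joints at [-0.967, 0.04, 0.085, 0, -1.615, -0.334], TCP at [0.16, -0.578, 0.242] pointing down, gripper open.
Joint ranges: [-2.56, 2.56], [-1.29, 2.01], [-1.08, 1.49], [-3.29, 1.98], [-2.81, -0.18], [-2.99, 2.99]. Speed limits (rad/s): [2.57, 2.57, 3.01, 3.14, 3.14, 3.14].

INTERFACE

Orientations are given as a rotation vector (axis times angle).
In Python, from plant import bot gives the robot as it stands.
- The arm moves only by the shell command python3 -m inch 'ROWS' [FORCE]. ROWS is text: rows parted by semicolons, each of 7 numbers parted by spaces: the shift along the tool's x, y, z in mm, then the turn, a rotation vector about the tool's x, y, z in degrees, then the finger opening in mm, from 0 to 85.4. In form: x y z rx ry rz claw; .... A call has 1 to 20 rows; each row shifts and turns the commanded pose from where the row before left it, along the tool's axes as they then stand; what a row does not reach is not made up. A row lasts 1/12 s, in which the tool goes at most 41.7 mm and 7.16 degrees, less where a joint would pass 70% of its speed; a pose out of reach is approached as far as the arm can. A call is refused whole if a number of a shift passes 41.7 or a number of a turn 7.16, either way. A call with a gripper value outside its range is refused whole. The fingers move at their own pace and stop on an object; FORCE is the grip in N (left out, the last holds). Time passes only in rows, so rows that do not move let the fingers close. It gives the time, the measured TCP pose, the force, the opening and the grip force at its end, in the units of the state.
- bot.observe(): the state, without advancing time (a new reading comes with each control period).
- bot.snapshot(name): name is "side" or "top" or "wrist"; returns a dict with "img" (400x640x3 uint8, red, green, blue), "fx", "fy", "cx", "cy" (pixels), "pose" (4x4, takes a point from camera to world coordinates). Camera axes: x right, y down, z forward; pixel columns grow to the right and rows downward; lengths in m; the calibration is good to about 2 mm. A picture is of the moment at which its call begins. There is no depth.
- bot.hand_in(): hands the job in; it is judged then, once.
The state is a dict: "time_s": time; "joints": joint angles; "qd": joint speeds; "tau": joint torques, N m; "tool_pos": TCP position; "tcp_rot": TCP orientation; "ft_force": force on the tool from outside, world axes, zero at the start; "moment": the same for the moment, N m; "gripper_width": finger opening in m; "grasp_force": force on a finger pad.
Only numpy, scipy, OpenCV 4.12 (cv2) and the standard library are available. Lean on these libraries where they do the work, as an engineer would, in place of code of your own. Each camera call takes 0.05 s, during which the arm holds its last target. There are 200 camera calls.

TASK

Clear the offcut of square tube out of the ratchet clamp and lay it in the blue tray, then stand every loose hardwood block, the same way up, in the clamp's bay, side by side, each lying lengthwise across the middle of the jaws. Flip the ratchet's direction pawl to closing and swing the handle back and forth until the jaw grips the whole stack tight; work the ratchet by its handle, not by its wheel, and leave the other things on the bench where they are.

Things in the scene. Friction and masses are not known exactly. Their poses are not given: they have to be found in the camera images.
- clamp: Grey ratchet clamp fixed on the bench, base plate 90 x 351 x 4 mm. Origin at bench height under the middle of the open bay; y runs from the fixed jaw to the moving jaw and the ratchet, x across the jaws, away from the handle. Bay floor = plate top, 4 mm up, open above and on both x sides. Fixed jaw: face at y = -88 mm, 80 mm wide, top 70 mm up. Vertical ratchet axis at x = 0, y = 173 mm
- jaw: Sprung face plate of the moving jaw, 80 mm wide, top 68 mm above the bench. Origin at bench height under the middle of its face, which looks along clamp -y: at clamp y = 88 mm when fully open (its start, against a stop), going to -y as it closes, 15 mm per radian of wheel turn. Once on the work it yields up to 12 mm, about 5 N per mm, so the handle goes on a little. Holds itself
- handle (a joint): Ratchet handle angle, rad, about the vertical axis, + counter-clockwise from above, -0.65 to 0.65, 0 = along clamp -x; stays put (0.5 N m). Pawl set to close: + swings close the jaw, - swings click back idle. Pawl set to open: - swings open (blocked when fully open), + swings idle. 24 teeth: up to 0.35 rad of a driving swing is lost. Driving takes 9 to 12 N at the grip, more as the jaw presses
- handle_grip (a point): Middle of the handle's black rubber grip, a level round bar 24 mm thick and 90 mm long, 150 mm from the ratchet axis, centre 83 mm above the bench. x axis points outwards along the grip, z up
- ratchet_axis (a point): Point on the vertical ratchet axis level with the grip's centre line, 83 mm above the bench; its axes turn with the handle as those of handle_grip
- selector (a joint): Direction pawl's thumb lever: angle in rad relative to the handle, same axis, + CLOCKWISE from above, -0.3 to 0.3; stays put (0.15 N m). Near -0.3 (its start) the ratchet opens the jaw, near +0.3 it closes; flipped means past 0.2. At handle 0, selector 0 the thumb post is on the clamp +x side of the axis, across from the handle; + swings it towards the jaws
- selector_thumb (a point): Top of the thumb lever's upright dark steel post, 14 x 14 mm, 50 mm from the ratchet axis, top 113 mm above the bench; the flat lever arm at its foot has its top 74 mm above the bench. x axis points from the post to the ratchet axis
- tube: Offcut of square aluminium tube 100 x 30 x 30 mm, 0.12 kg, lying in the bay of the clamp at the start, its length along its x axis. Origin at the middle of its underside
- tray: Open blue plastic tray 150 (x) x 200 (y) x 50 mm high, walls 4 mm, floor 4 mm, heavy, stands on the bench. Origin at the middle of its underside
- wheel: Toothed steel ratchet wheel, 84 mm across, under the handle's head, 45 to 59 mm above the bench; origin on the ratchet axis
- lam1: Reddish hardwood block, 62 mm long (x), 36 mm thick (y), 32 mm high (z), 0.06 kg, standing on the bench. Origin at the middle of its underside. Two to four of the four alike are present (None from the start if absent)
- lam2: Reddish hardwood block, 62 mm long (x), 36 mm thick (y), 32 mm high (z), 0.06 kg, standing on the bench. Origin at the middle of its underside. Two to four of the four alike are present (None from the start if absent)
- lam3: Reddish hardwood block, 62 mm long (x), 36 mm thick (y), 32 mm high (z), 0.06 kg, standing on the bench. Origin at the middle of its underside. Two to four of the four alike are present (None from the start if absent)
- lam4: Reddish hardwood block, 62 mm long (x), 36 mm thick (y), 32 mm high (z), 0.06 kg, standing on the bench. Origin at the middle of its underside. Two to four of the four alike are present (None from the start if absent)
- tape_roll: Roll of grey tape 64 mm across, 25 mm high, lying flat; a bystander
- hammer: Claw hammer lying on the bench; a bystander
- screwdriver: Screwdriver lying on the bench; a bystander
- spanner: Open-ended spanner lying flat; a bystander
- spray_can: Metal can 64 mm across, 140 mm high, standing; a bystander
- glue_bottle: White bottle 60 mm across, 150 mm high, standing; a bystander
- brush: Flat brush lying on the bench; a bystander

How it is judged:
On the way, in this order (a step that is already met when the one before it is completed fails the run):
1. the tube offcut lies in the blue tray (x of tube in the frame of tray between -0.06 and 0.06 m and y of tube in the frame of tray between -0.085 and 0.085 m and z of tube in the frame of tray below 0.03 m), for 0.2 s.
2. all hardwood blocks stand side by side in the clamp's bay (x of lam1 in the frame of clamp between -0.015 and 0.015 m and y of lam1 in the frame of clamp between -0.088 and 0.088 m and z of lam1 in the frame of clamp between -0.002 and 0.009 m and angle between each of lam1, lam2, lam3, lam4's own z axis and vertical below 0.12 rad and angle between the x axis of each of lam1, lam2, lam3, lam4 and the x axis of clamp, either way round below 0.15 rad and x of lam2 in the frame of clamp between -0.015 and 0.015 m and y of lam2 in the frame of clamp between -0.088 and 0.088 m and z of lam2 in the frame of clamp between -0.002 and 0.009 m and x of lam3 in the frame of clamp between -0.015 and 0.015 m and y of lam3 in the frame of clamp between -0.088 and 0.088 m and z of lam3 in the frame of clamp between -0.002 and 0.009 m and x of lam4 in the frame of clamp between -0.015 and 0.015 m and y of lam4 in the frame of clamp between -0.088 and 0.088 m and z of lam4 in the frame of clamp between -0.002 and 0.009 m), for 0.2 s.
3. the pawl is set to closing and the jaw has been ratcheted onto the stack (value of joint selector above 0.2 rad and (contact force between jaw and lam1 above 10 N or contact force between jaw and lam2 above 10 N or contact force between jaw and lam3 above 10 N or contact force between jaw and lam4 above 10 N)), for 0.2 s.
At the end, for the whole second after the job is handed in: Tube flat in the tray (middle within 60 x 85 mm of its middle); every block upright (7 deg) on the bay floor between the jaws, lengthwise across them (9 deg), within 15 mm of their middle line; pawl lever past +0.2; moving jaw presses the stack with over 10 N unaided; all at rest (all of step 1 and all of step 2 and all of step 3 and y of jaw in the frame of clamp below 0.078 m and linear speed of each of lam1, lam2, lam3, lam4, tube below 0.02 m/s); the robot touches nothing.
It fails at once if a bystander is moved by more than 40 mm (distance of any of tape_roll, hammer, screwdriver, spanner, spray_can, glue_bottle, brush from where it was at the start of the episode above 0.04 m).
It fails at once if the fingers push the toothed wheel itself (contact force between the fingers and wheel above 8 N).
Of lam1, lam2, lam3, lam4 only 2 to 4 are there at a start; the rules pass over those that are not, and their reading is None.
At some moment in a run one of lam1, lam2, lam3, lam4, tube may be knocked a few centimetres aside while the robot is not near it.
It also fails if it takes over 210 s, if anything falls off the work surface, if the arm or the gripper's body presses on something with over 40 N, if the wrist force passes 120 N, or if a joint passes its speed limit or range.

## Working session

There is one attempt and no reset: what is moved stays moved. The work goes in short steps, Python scripts to look and compute and a shell command to move; the robot and the scene stay as the last step left them, time stands still between calls to the robot, and variables do not carry over. Pictures are saved under pics/ and viewed, at most 14 in all, crops included, and the job is handed in when it is done.

```bash
ls; mkdir -p pics; python3 - <<'E'
from plant import bot
import cv2
print(bot.observe())
for n in ("top","side"):
    s=bot.snapshot(n); cv2.imwrite(f"pics/{n}0.png",s["img"][:,:,::-1]); print(n,s["fx"],s["fy"],s["cx"],s["cy"],s["pose"])
E
```

```text
pics
{'time_s': 0.0, 'joints': array([-9.67284488e-01,  4.08142782e-02,  8.38189259e-02, -4.69384273e-04,
       -1.61549266e+00, -3.33676397e-01]), 'qd': array([ 0.00107548,  0.00010883, -0.00106135, -0.00036913,  0.00173458,
        0.00087405]), 'tau': array([-3.12211007e-03, -3.68202710e+01,  3.47405076e+01,  6.93238780e+00,
       -5.55307153e-03,  2.20159421e-05]), 'tool_pos': array([ 0.15993308, -0.57797604,  0.24128079]), 'tcp_rot': array([ 4.22557172e-01, -3.11269513e+00, -2.70322248e-03]), 'ft_force': array([-0.27874723, -0.10191798, -0.77939769]), 'moment': array([-0.01375064, -0.01607455, -0.01184077]), 'grasp_force': 0.0, 'gripper_width': 0.08526861955299121}
top 507.9572802174661 507.9572802174661 319.2366437839959 208.46213866576042 [[ 0.02445451 -0.97884283  0.20314695  0.2498396 ]
 [-0.99969932 -0.02431049  0.00320464  0.02966371]
 [ 0.00180176 -0.20316424 -0.97914302  1.44522334]
 [ 0.          0.          0.          1.        ]]
side 390.24245047695774 390.24245047695774 318.1170889726499 197.0860315184709 [[-0.88823463 -0.26442077  0.37566062  0.02277708]
 [-0.45876356  0.46786951 -0.75540328  1.06478819]
 [ 0.02398416 -0.84331476 -0.53688452  0.85051715]
 [ 0.          0.          0.          1.        ]]
```

View pics/top0.png

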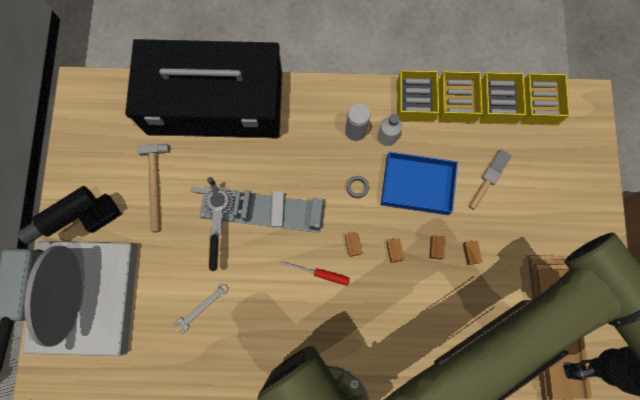

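View pics/side0.png

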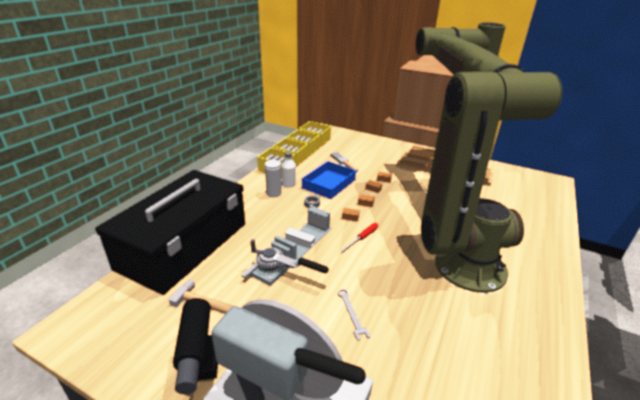

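The top view shows four blocks at about (353,244), (395,250), (437,247) and (473,252), and the tray at (419,183). The clamp has its fixed jaw at (316,213), the tube at (278,209), the ratchet at (218,200), and the handle pointing image-down to (213,252). The side view agrees.

```bash
cat > h.py <<'E'
import numpy as np, cv2
from scipy.spatial.transform import Rotation as Ro
from plant import bot
def ray(s,u,v,z):
    d=s["pose"][:3,:3]@np.array([(u-s["cx"])/s["fx"],(v-s["cy"])/s["fy"],1]); o=s["pose"][:3,3]
    return o+d*(z-o[2])/d[2]
def proj(s,p):
    c=s["pose"][:3,:3].T@(np.array(p)-s["pose"][:3,3]); return s["fx"]*c[0]/c[2]+s["cx"],s["fy"]*c[1]/c[2]+s["cy"]
def mask(img,lo,hi,k=3):
    m=cv2.inRange(cv2.cvtColor(img,cv2.COLOR_RGB2HSV),lo,hi); return cv2.morphologyEx(m,cv2.MORPH_OPEN,np.ones((k,k)))
def rects(s,m,z,amin):
    out=[]
    for c in cv2.findContours(m,cv2.RETR_EXTERNAL,cv2.CHAIN_APPROX_NONE)[0]:
        if cv2.contourArea(c)<amin: continue
        w=np.array([ray(s,*p,z)[:2] for p in c[:,0,:].astype(float)])
        (cx,cy),(a,b),t=cv2.minAreaRect((w*1000).astype(np.float32))
        if a<b: a,b,t=b,a,t+90
        out.append((c[:,0].mean(0).round(),round(cx),round(cy),round(a),round(b),round((t+90)%180-90,1)))  # mm, deg of long axis
    return out
def pose():
    o=bot.observe(); R=Ro.from_rotvec(o["tcp_rot"]); return o["tool_pos"],R
def go(x,y,z,yawy=None):
    """mm target; yawy=world deg of tool y axis (mod 180). prints turn about tool z first, then shift in turned tool axes"""
    p,R=pose(); M=R.as_matrix(); yy=np.degrees(np.arctan2(M[1,1],M[0,1])); t=0
    tilt=np.degrees(np.arccos(-M[2,2]))
    if yawy is not None: t=-((yawy-yy+90)%180-90)
    M2=M@Ro.from_rotvec([0,0,np.radians(t)]).as_matrix()
    d=M2.T@(np.array([x,y,z])-p*1000)
    print("at",(p*1000).round(1),"toolY yaw %.1f tilt %.1f"%(yy,tilt),"turn rz %.1f"%t,"then shift",d.round(1))
E
python3 - <<'E'
from h import *
s=bot.snapshot("top"); im=s["img"]
print(rects(s,mask(im,(105,120,60),(130,255,255)),.05,300))
print(rects(s,mask(im,(3,120,60),(14,220,200)),.032,60))
for n,(u,v,z) in dict(fix=(316,213,.07),tube=(278,209,.034),axis=(218,200,.09),handle=(213,252,.083)).items(): print(n,ray(s,u,v,z).round(3))
a=cv2.resize(im[165:285,180:380],None,fx=4,fy=4,interpolation=cv2.INTER_CUBIC)
cv2.imwrite("pics/crop1.png",a[:,:,::-1])
for p in [(353,244),(437,247),(395,250),(400,230)]: print(cv2.cvtColor(im,cv2.COLOR_RGB2HSV)[p[1],p[0]])
go(500,0,250,90)
w=bot.snapshot("wrist"); print(w["pose"].round(3),w["fx"],w["cx"],w["cy"])
E
```

```text
[(array([419., 183.]), 621, -247, 200, 157, 82.9)]
[]
fix [0.522 0.043 0.07 ]
tube [0.538 0.151 0.034]
axis [0.548 0.311 0.09 ]
handle [0.406 0.317 0.083]
[ 14 153 148]
[ 15 163 125]
[ 15 158 147]
[ 18 103 163]
at [ 159.9 -578.1  241.5] toolY yaw 105.5 tilt 0.1 turn rz 15.5 then shift [-340.1  578.1   -7.9]
[[-0.267  0.924  0.274  0.09 ]
 [ 0.964  0.255  0.077 -0.597]
 [ 0.001  0.285 -0.959  0.373]
 [ 0.     0.     0.     1.   ]] 293.8154578559555 315.15254741477924 201.3833991456591
```

View pics/crop1.png

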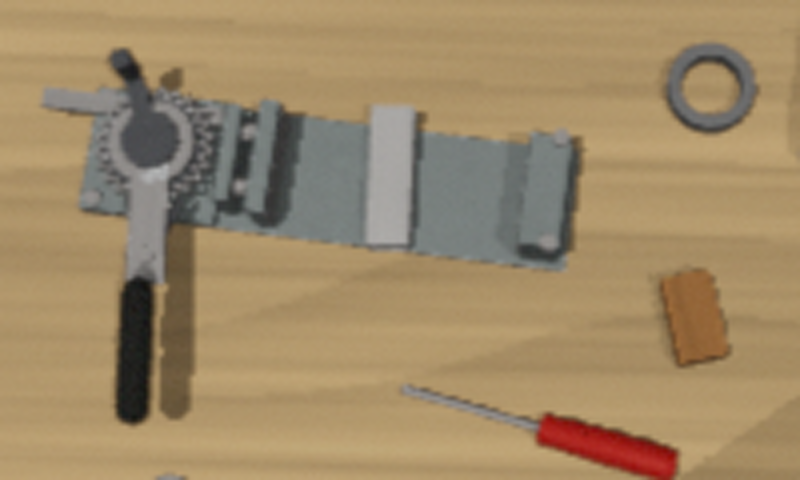

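The crop shows the fixed-jaw face at (525,190), the moving-jaw face at (275,165), the tube at (390,175), the head at (150,138) and the grip at (133,350). The clamp's y axis points about 83° in world. I'll move above the bay for a closer look.

```bash
python3 -m inch '0 0 -15 0 0 5.6 80;0 0 -15 0 0 5.6 80;0 0 -15 0 0 5.6 80;0 0 -15 0 0 5.7 80;-11 30 0 0 0 0 80;-11 30 0 0 0 0 80;-11 30 0 0 0 0 80;-11 30 0 0 0 0 80;-11 30 0 0 0 0 80;-11 30 0 0 0 0 80;-11 30 0 0 0 0 80;-11 30 0 0 0 0 80;-11 30 0 0 0 0 80;-11 30 0 0 0 0 80;-11 30 0 0 0 0 80;-11 30 0 0 0 0 80'
python3 -m inch '-11 30 0 0 0 0 80;-11 30 0 0 0 0 80;-11 30 0 0 0 0 80;-11 30 0 0 0 0 80;-11 30 0 0 0 0 80;-11 30 0 0 0 0 80;-11 30 0 0 0 0 80;-11 30 0 0 0 0 80;-11 30 0 0 0 0 80;-11 30 0 0 0 0 80;-11 30 0 0 0 0 80;-11 30 0 0 0 0 80;-11 30 0 0 0 0 80;0 0 0 0 0 0 80;0 0 0 0 0 0 80'
python3 - <<'E'
from h import *
w=bot.snapshot("wrist"); cv2.imwrite("pics/w1.png",w["img"][:,:,::-1]); np.save("w1.npy",w,allow_pickle=True)
t=bot.snapshot("top"); 
go(535,151,300,83)
print(rects(t,mask(t["img"],(8,130,90),(16,190,200),2),.032,60))
E
```

```text
time_s: 1.53
tool_pos: [0.3353, -0.2357, 0.3023]
tcp_rot: [0.193, 3.135, 0.0]
ft_force: [1.3, 0.1, -0.6]
gripper_width: 0.08
grasp_force: 0.0
time_s: 2.78
tool_pos: [0.5249, 0.1336, 0.3008]
tcp_rot: [-0.19, -3.133, 0.002]
ft_force: [0.4, 0.1, 0.5]
gripper_width: 0.08
grasp_force: 0.0
at [524.7 132.  302.3] toolY yaw 83.0 tilt 0.0 turn rz -0.0 then shift [-7.9 20.1  2.3]
[(array([581., 365.]), 134, -676, 169, 35, 5.8), (array([573., 302.]), 304, -664, 159, 37, -0.7), (array([474., 253.]), 427, -401, 62, 36, 10.6), (array([396., 251.]), 428, -182, 62, 39, 11.1), (array([438., 248.]), 439, -301, 63, 39, -1.5), (array([354., 245.]), 442, -65, 63, 37, 12.0)]
```

View pics/w1.png

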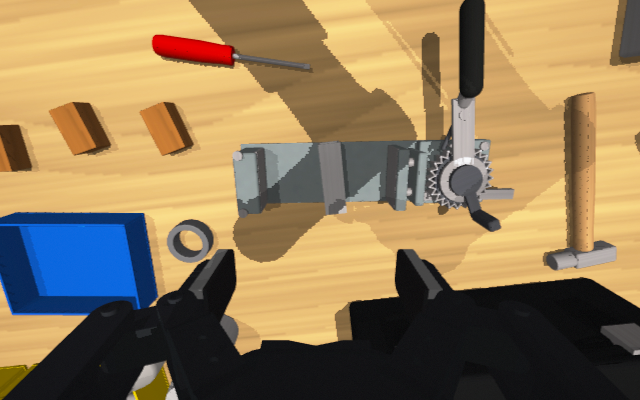

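The wrist view shows the tube at about (331,178), the fixed jaw at columns 238-266, the moving jaw at 387-408, the head at (466,181) and the grip at (471,48).

```bash
python3 - <<'E'
from h import *
w=np.load("w1.npy",allow_pickle=True).item()
a=cv2.resize(w["img"][125:235,215:515],None,fx=2.66,fy=2.66,interpolation=cv2.INTER_CUBIC); cv2.imwrite("pics/w1c.png",a[:,:,::-1])
for n,(u,v,z) in dict(tube1=(331,142,.034),tube2=(334,213,.034),axis=(466,181,.09),grip=(471,48,.083),plL=(236,146,.004),plR=(490,139,.004)).items(): print(n,(ray(w,u,v,z)*1000).round(0))
E
```

```text
tube1 [490. 159.  34.]
tube2 [590. 152.  34.]
axis [550. 311.  90.]
grip [405. 316.  83.]
plL [482.  23.   4.]
plR [516. 386.   4.]
```

View pics/w1c.png

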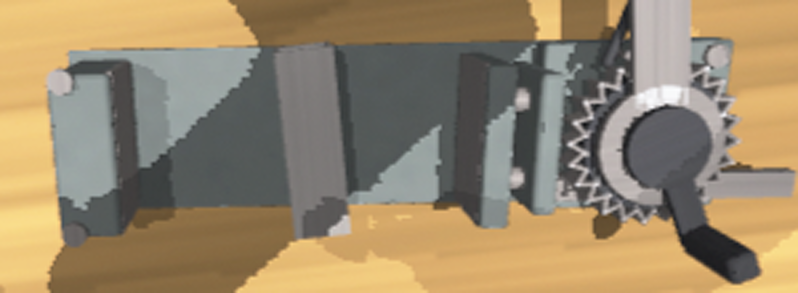

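The crop shows the fixed-jaw top inner edge running roughly (112,72) to (120,234), the moving-jaw inner top edge around x=490, and the tube centre at (314,141).

```bash
python3 - <<'E'
from h import *
w=np.load("w1.npy",allow_pickle=True).item()
k=lambda x,y,z:(ray(w,215+x/2.66,125+y/2.66,z)*1000).round(0)[:2]
for n,p in dict(plTL=(68,52,.004),plTR=(735,38,.004),fixT=(112,70,.07),fixB=(120,232,.07),movT=(492,66,.068),movB=(482,226,.068),tube=(314,141,.034),tTL=(275,50,.034),tTR=(333,45,.034),tBL=(297,237,.034),tBR=(350,233,.034),axis=(668,145,.093)).items(): print(n,k(*p))
t=bot.snapshot("top")
q=lambda x,y,z:(ray(t,180+x/4,165+y/4,z)*1000).round(0)[:2]
for n,p in dict(axis=(150,138,.093),fixT=(533,133,.07),fixB=(518,248,.07),tubeT=(393,107,.034),tubeB=(388,245,.034),pB1=(80,208,.004),pB2=(565,268,.004)).items(): print("top",n,q(*p))
E
```

```text
plTL [481.  30.]
plTR [517. 388.]
fixT [487.  66.]
fixB [565.  56.]
movT [507. 240.]
movB [584. 232.]
tube [539. 156.]
tTL [491. 142.]
tTR [492. 171.]
tBL [591. 142.]
tBR [592. 170.]
axis [547. 310.]
top axis [548. 312.]
top fixT [564.  51.]
top fixB [483.  60.]
top tubeT [588. 153.]
top tubeB [489. 152.]
top pB1 [515. 378.]
top pB2 [480.  27.]
```

```bash
python3 -m inch '0 0 0 0 0 -7 60;-16.5 23 35 0 0 0 60;0 0 38 0 0 0 60;0 0 38 0 0 0 60;0 0 38 0 0 0 60;0 0 38 0 0 0 60;0 0 38 0 0 0 60;0 0 30 0 0 0 60;0 0 20 0 0 0 60;0 0 9 0 0 0 60;0 0 0 0 0 0 60;0 0 0 0 0 0 20;0 0 0 0 0 0 20;0 0 0 0 0 0 20;0 0 0 0 0 0 20;0 0 0 0 0 0 20;0 0 0 0 0 0 20' 40
python3 - <<'E'
from h import *
go(541,155,18,90)
E
```

```text
time_s: 4.35
tool_pos: [0.5415, 0.1543, 0.0235]
tcp_rot: [0.0, 3.138, 0.002]
ft_force: [-1.4, -0.0, 7.4]
gripper_width: 0.0292
grasp_force: 40.9
at [541.5 154.3  23.5] toolY yaw 90.0 tilt 0.2 turn rz -0.0 then shift [0.5 0.7 5.5]
```

```bash
python3 -m inch '0 0 -20 0 0 0 20;0 0 -35 0 0 0 20;0 0 -40 0 0 0 20;0 0 -35 0 0 7 20;-11.7 -35.3 0 0 0 0 20;-11.7 -35.3 0 0 0 0 20;-11.7 -35.3 0 0 0 0 20;-11.7 -35.3 0 0 0 0 20;-11.7 -35.3 0 0 0 0 20;-11.7 -35.3 0 0 0 0 20;-11.7 -35.3 0 0 0 0 20;-11.7 -35.3 0 0 0 0 20;-11.7 -35.3 0 0 0 0 20;-11.7 -35.3 0 0 0 0 20;-11.7 -35.3 0 0 0 0 20;0 0 0 0 0 0 20;0 0 0 0 0 0 20'
python3 - <<'E'
from h import *
go(621,-247,25,83)
s=bot.snapshot("top"); cv2.imwrite("pics/t2.png",cv2.resize(s["img"][80:300,180:500],None,fx=2,fy=2)[:,:,::-1])
E
```

```text
time_s: 5.77
tool_pos: [0.6199, -0.2494, 0.1501]
tcp_rot: [-0.198, -3.134, -0.001]
ft_force: [-0.2, 0.2, -0.3]
gripper_width: 0.0292
grasp_force: 40.0
at [ 619.9 -249.4  150.1] toolY yaw 82.8 tilt 0.1 turn rz -0.2 then shift [ -1.    2.5 125.1]
```

View pics/t2.png

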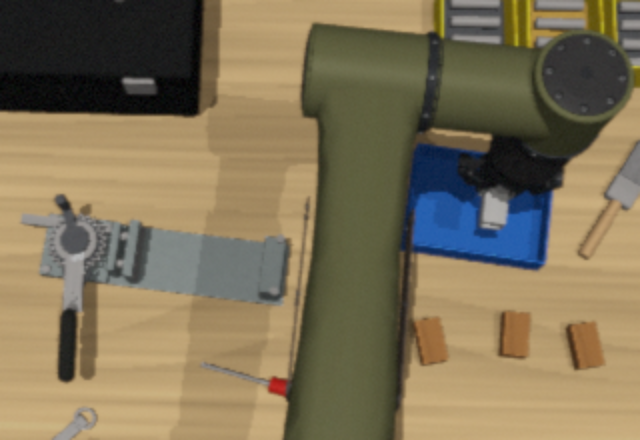

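The tube hangs over the tray at about (493,205), with the clamp bay empty, so I'll lower and release it.

```bash
python3 -m inch '0 2 40 0 0 0 20;0 0 40 0 0 0 20;0 0 28 0 0 0 20;0 0 12 0 0 0 20;0 0 4 0 0 0 20;0 0 0 0 0 0 20;0 0 0 0 0 0 60;0 0 0 0 0 0 60;0 0 0 0 0 0 60;0 0 0 0 0 0 60;0 0 -20 0 0 0 60;0 0 -40 0 0 0 60;0 0 -40 0 0 0 60;0 0 -40 0 0 0 80;41 0 0 0 0 0 80;41 0 0 0 0 0 80;41 0 0 0 0 0 80;41 0 0 0 0 0 80;0 0 0 0 0 0 80'
python3 - <<'E'
from h import *
s=bot.snapshot("top"); im=s["img"]
for r in rects(s,mask(im,(8,130,90),(16,190,200),2),.032,60): print(r)
g=mask(im,(0,0,90),(179,60,255),2); g[:, :385]=0; g[:,455:]=0; g[:157]=0; g[212:]=0
print("tube",rects(s,g,.034,30))
go(439,-301,200,-1.5); go(427,-401,200,10.6)
w=bot.snapshot("wrist"); cv2.imwrite("pics/w3.png",w["img"][:,:,::-1])
E
```

```text
time_s: 7.4
tool_pos: [0.4523, -0.2252, 0.1682]
tcp_rot: [0.194, 3.133, 0.001]
ft_force: [2.1, 0.6, -0.0]
gripper_width: 0.0801
grasp_force: 0.0
(array([564., 377.]), 101, -629, 62, 39, 0.2)
(array([558., 333.]), 217, -621, 76, 17, 0.5)
(array([576., 336.]), 219, -664, 334, 47, 2.9)
(array([438., 252.]), 427, -302, 40, 36, -1.2)
(array([474., 253.]), 427, -401, 62, 36, 10.3)
(array([396., 251.]), 427, -182, 63, 39, 12.5)
tube [(array([419., 176.]), 645, -250, 43, 34, -1.0)]
at [ 455.2 -225.4  168.7] toolY yaw 82.9 tilt 0.2 turn rz 84.4 then shift [-76.  -14.1 -31.3]
at [ 455.2 -225.4  168.7] toolY yaw 82.9 tilt 0.2 turn rz 72.3 then shift [-167.4  -59.9  -31.3]
```

View pics/w3.png

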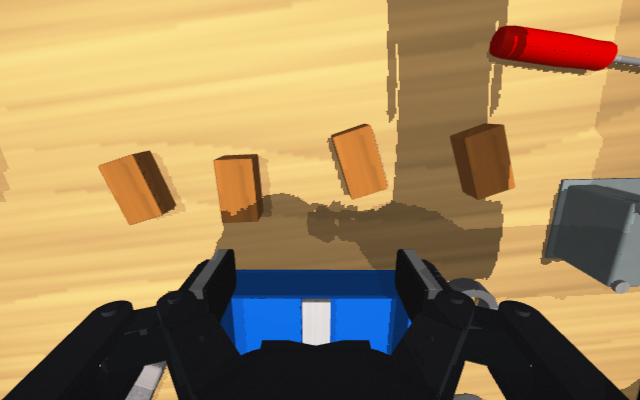

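The tube lies in the tray at about (316,323), and all four blocks stand where they did. I'll take the far block at (427,-401) first.

```bash
python3 -m inch '0 0 0 0 0 6.57 85;0 0 0 0 0 6.57 85;0 0 0 0 0 6.57 85;0 0 0 0 0 6.57 85;0 0 0 0 0 6.57 85;0 0 0 0 0 6.57 85;0 0 0 0 0 6.57 85;0 0 0 0 0 6.57 85;0 0 0 0 0 6.57 85;0 0 0 0 0 6.57 85;0 0 0 0 0 6.57 85;-33.5 -12 0 0 0 0 85;-33.5 -12 0 0 0 0 85;-33.5 -12 0 0 0 0 85;-33.5 -12 0 0 0 0 85;-33.5 -12 0 0 0 0 85;0 0 0 0 0 0 85;0 0 0 0 0 0 85'
python3 - <<'E'
from h import *
go(427,-401,17,10.6); print(bot.observe()["joints"].round(2))
E
```

```text
time_s: 9.0
tool_pos: [0.4298, -0.4031, 0.1658]
tcp_rot: [-2.008, -2.414, 0.001]
ft_force: [-0.4, 1.4, 0.3]
gripper_width: 0.0849
grasp_force: 0.0
at [ 429.8 -403.1  165.8] toolY yaw 10.5 tilt 0.1 turn rz -0.1 then shift [  2.4  -2.2 148.9]
[-0.41  0.02 -0.08 -0.   -1.48 -2.54]
```

```bash
python3 -m inch '0 0 0 0 0 -7 85;0 0 0 0 0 -7 85;0 0 0 0 0 -7 85;0 0 0 0 0 -7 85;0 0 0 0 0 -7 85;0 0 0 0 0 -7 85;0 0 0 0 0 -7 85;0 0 0 0 0 -7 85;0 0 0 0 0 -7 85;0 0 0 0 0 -7 85;0 0 0 0 0 -7 85;0 0 0 0 0 -7 85;0 0 0 0 0 -7 85;0 0 0 0 0 -7 85;0 0 0 0 0 -7 85;0 0 0 0 0 -7 85;0 0 0 0 0 -7 85;0 0 0 0 0 -7 85;0 0 0 0 0 -7 85;0 0 0 0 0 -7 85'
python3 -m inch '0 0 0 0 0 -7 85;0 0 0 0 0 -7 85;0 0 0 0 0 -7 85;0 0 0 0 0 -7 85;0 0 0 0 0 -7 85;0 0 0 0 0 -5 85;0 0 0 0 0 0 85;0 0 0 0 0 0 85'
python3 - <<'E'
from h import *
go(427,-401,17,10.6); print(bot.observe()["joints"].round(2))
E
```

```text
time_s: 10.67
tool_pos: [0.431, -0.4004, 0.167]
tcp_rot: [-1.597, 2.705, -0.0]
ft_force: [-0.3, 0.0, -0.5]
gripper_width: 0.0849
grasp_force: 0.0
time_s: 11.33
tool_pos: [0.4306, -0.4006, 0.167]
tcp_rot: [-2.417, 2.007, -0.0]
ft_force: [-0.8, -0.6, 0.6]
gripper_width: 0.0851
grasp_force: 0.0
at [ 430.6 -400.6  167. ] toolY yaw -169.4 tilt 0.0 turn rz -0.0 then shift [ -0.3   3.7 150. ]
[-0.41  0.01 -0.08 -0.   -1.48  0.59]
```

```bash
python3 -m inch '0 3.7 38 0 0 0 85;0 0 38 0 0 0 85;0 0 38 0 0 0 85;0 0 24 0 0 0 85;0 0 12 0 0 0 85;0 0 0 0 0 0 85;0 0 0 0 0 0 50;0 0 0 0 0 0 50;0 0 0 0 0 0 50;0 0 0 0 0 0 50;0 0 0 0 0 0 50' 40
python3 - <<'E'
from h import *
go(427,-401,17,10.6)
E
```

```text
time_s: 12.25
tool_pos: [0.4278, -0.4028, 0.0199]
tcp_rot: [-2.419, 2.004, -0.008]
ft_force: [0.5, 1.1, 6.4]
gripper_width: 0.061
grasp_force: 46.1
at [ 427.8 -402.8   19.9] toolY yaw -169.3 tilt 0.3 turn rz 0.1 then shift [-1.9  0.5  2.9]
```

```bash
python3 -m inch '0 0 -20 0 0 0 50;0 0 -35 0 0 5.7 50;0 0 -35 0 0 5.7 50;0 0 -35 0 0 5.6 50;-35.2 -3.2 0 0 0 0 50;-35.2 -3.2 0 0 0 0 50;-35.2 -3.2 0 0 0 0 50;-35.2 -3.2 0 0 0 0 50;-35.2 -3.2 0 0 0 0 50;-35.2 -3.2 0 0 0 0 50;-35.2 -3.2 0 0 0 0 50;-35.2 -3.2 0 0 0 0 50;-35.2 -3.2 0 0 0 0 50;-35.2 -3.2 0 0 0 0 50;-35.2 -3.2 0 0 0 0 50;-35.2 -3.2 0 0 0 0 50;-35.2 -3.2 0 0 0 0 50;-35.2 -3.2 0 0 0 0 50;0 0 0 0 0 0 50;0 0 0 0 0 0 50'
python3 - <<'E'
from h import *
go(526,83,25,-6.3)
w=bot.snapshot("wrist"); cv2.imwrite("pics/w4.png",w["img"][:,:,::-1]); np.save("w4.npy",w,allow_pickle=True)
E
```

```text
time_s: 13.92
tool_pos: [0.5248, 0.0847, 0.1421]
tcp_rot: [-2.099, 2.338, 0.001]
ft_force: [-0.3, 0.0, -0.8]
gripper_width: 0.0609
grasp_force: 45.3
at [524.8  84.7 142.1] toolY yaw 173.8 tilt 0.0 turn rz 0.1 then shift [  1.6  -1.4 117.1]
```

View pics/w4.png

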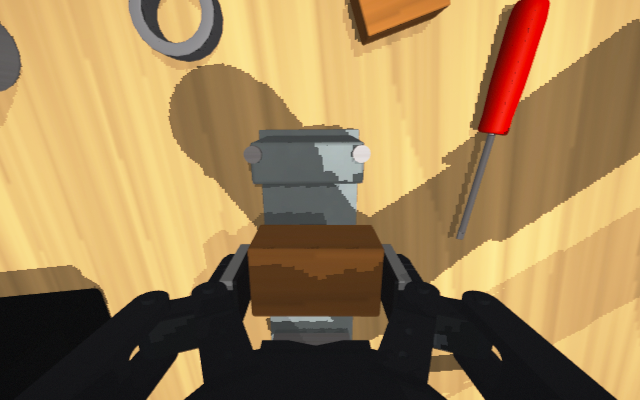

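The held block is at rows 225-316 and columns 249-383. The fixed-jaw inner top edge is at row 184, columns 253-363, and the plate spans columns 263-357.

```bash
python3 - <<'E'
from h import *
w=np.load("w4.npy",allow_pickle=True).item()
p,R=pose(); 
for n,(u,v,z) in dict(fL=(253,184,.07),fR=(363,183,.07),plL=(263.5,205,.004),plR=(357,205,.004),bTfL=(249,248,.154),bTfR=(383,248,.154),bTnL=(253,316,.154),bTnR=(380,316,.154),bBL=(259,225,.122),bBR=(372,225,.122)).items():
    q=ray(w,u,v,z); print(n,(q*1000).round(0)[:2],"tool",(R.as_matrix().T@(q-p)*1000).round(1)[:2])
E
```

```text
fL [566.  55.] tool [ 23.7 -44.1]
fR [488.  63.] tool [24.5 33.9]
plL [575.  91.] tool [-12.4 -49.5]
plR [486. 100.] tool [-12.3  40.2]
bTfL [553.  66.] tool [ 14.1 -29.4]
bTfR [493.  73.] tool [14.2 30.2]
bTnL [557. 102.] tool [-21.6 -29.8]
bTnR [496. 108.] tool [-21.5  31.1]
bBL [554.  68.] tool [ 12.7 -30.9]
bBR [492.  74.] tool [12.8 31.3]
```

```bash
python3 -m inch '5 -5 35 0 0 0 50;0 0 35 0 0 0 50;0 0 25 0 0 0 50;0 0 14 0 0 0 50;0 0 8 0 0 0 50;0 0 0 0 0 0 50;0 0 0 0 0 0 50;0 0 0 0 0 0 85;0 0 0 0 0 0 85;0 0 0 0 0 0 85;0 0 0 0 0 0 85;0 0 0 0 0 0 85'
python3 - <<'E'
from h import *
go(530,79,25,-6.3)
E
python3 -m inch '0 0 -20 0 0 0 85;0 0 -40 0 0 0 85;0 0 -40 0 0 0 85;0 0 -15 0 0 0 85;35 12 0 0 0 0 85;35 12 0 0 0 0 85;35 12 0 0 0 0 85;35 12 0 0 0 0 85;35 12 0 0 0 0 85;35 12 0 0 0 0 85;35 5 0 0 0 0 85;35 5 0 0 0 0 85;35 5 0 0 0 0 85;0 0 0 0 0 0 85;0 0 0 0 0 0 85'
python3 - <<'E'
from h import *
s=bot.snapshot("top")
for r in rects(s,mask(s["img"],(8,130,60),(16,200,200),2),.032,40): print(r)
go(439,-301,18,-1.5)
E
```

```text
time_s: 14.97
tool_pos: [0.5294, 0.0776, 0.0251]
tcp_rot: [-2.095, 2.34, -0.0]
ft_force: [0.2, -0.3, 0.1]
gripper_width: 0.0852
grasp_force: 0.0
at [529.4  77.6  25.1] toolY yaw 173.7 tilt 0.0 turn rz -0.0 then shift [-1.5 -0.4  0.1]
time_s: 16.22
tool_pos: [0.4075, -0.2274, 0.1398]
tcp_rot: [2.091, -2.344, -0.0]
ft_force: [-0.3, 1.0, -0.1]
gripper_width: 0.085
grasp_force: 0.0
(array([559., 380.]), 91, -609, 91, 79, -0.1)
(array([562., 357.]), 152, -626, 59, 20, 15.3)
(array([544., 349.]), 174, -580, 96, 28, 2.3)
(array([542., 321.]), 247, -581, 46, 23, -20.2)
(array([558., 322.]), 247, -623, 74, 20, -1.6)
(array([541., 294.]), 319, -587, 71, 56, 3.3)
(array([637., 291.]), 328, -842, 81, 16, -5.8)
(array([575., 331.]), 227, -659, 311, 54, 2.6)
(array([397., 257.]), 408, -186, 39, 28, -88.6)
(array([304., 214.]), 525, 76, 62, 34, -6.4)
(array([631., 208.]), 570, -856, 39, 38, 89.1)
at [ 407.9 -226.4  139.8] toolY yaw 173.6 tilt 0.0 turn rz -4.9 then shift [ 73.8 -33.  121.8]
```

```bash
python3 -m inch '0 0 0 0 0 -4.9 85;37 -16.5 0 0 0 0 85;38 -16.5 0 0 0 0 85;0 0 38 0 0 0 85;0 0 38 0 0 0 85;0 0 25 0 0 0 85;0 0 14 0 0 0 85;0 0 6 0 0 0 85;0 0 0 0 0 0 85;0 0 0 0 0 0 50;0 0 0 0 0 0 50;0 0 0 0 0 0 50;0 0 0 0 0 0 50;0 0 0 0 0 0 50' 40
python3 - <<'E'
from h import *
go(439,-302,18,-1.5)
E
```

```text
time_s: 17.43
tool_pos: [0.4408, -0.302, 0.0212]
tcp_rot: [-2.193, 2.247, -0.005]
ft_force: [1.8, 2.1, 6.2]
gripper_width: 0.0611
grasp_force: 44.5
at [ 440.8 -302.    21.2] toolY yaw 178.6 tilt 0.2 turn rz 0.1 then shift [0.  1.9 3.2]
```

```bash
python3 -m inch '0 0 -20 0 0 0 50;0 0 -35 0 0 0 50;0 0 -35 0 0 0 50;0 0 -31 0 0 4.9 50;-35.9 -3.9 0 0 0 0 50;-35.9 -3.9 0 0 0 0 50;-35.9 -3.9 0 0 0 0 50;-35.9 -3.9 0 0 0 0 50;-35.9 -3.9 0 0 0 0 50;-35.9 -3.9 0 0 0 0 50;-35.9 -3.9 0 0 0 0 50;-35.9 -3.9 0 0 0 0 50;-35.9 -3.9 0 0 0 0 50;-35.9 -3.9 0 0 0 0 50;-35.9 -3.9 0 0 0 0 50;-35.9 -3.9 0 0 0 0 50;0 0 0 0 0 0 50;0 0 0 0 0 0 50'
python3 - <<'E'
from h import *
go(534,121,26,-6.3)
w=bot.snapshot("wrist"); cv2.imwrite("pics/w5.png",w["img"][:,:,::-1]); np.save("w5.npy",w,allow_pickle=True)
E
```

```text
time_s: 18.93
tool_pos: [0.5331, 0.1229, 0.1397]
tcp_rot: [2.098, -2.337, -0.001]
ft_force: [-0.7, 0.2, -1.4]
gripper_width: 0.0613
grasp_force: 43.8
at [533.1 122.9 139.7] toolY yaw 173.8 tilt 0.0 turn rz 0.1 then shift [  1.8  -1.2 113.7]
```

View pics/w5.png

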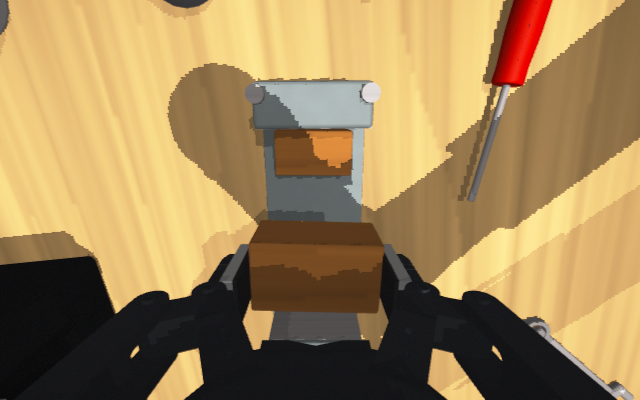

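Block 1 stands against the fixed jaw at columns 275-352 with its near foot at row 176. The held block has its top face at rows 244-312 and its far foot at row 221.

```bash
python3 - <<'E'
from h import *
w=np.load("w5.npy",allow_pickle=True).item()
p,R=pose(); 
for n,(u,v,z) in dict(nearfootL=(276,176,.004),nearfootR=(351,176,.004),topL=(274,150,.036),topR=(353,150,.036),heldfar=(316,244,.1505),heldnear=(316,312,.1505),heldfoot=(316,221,.1185),fixL=(254,128,.07),fixR=(375,128,.07)).items():
    q=ray(w,u,v,z); print(n,"tool",(R.as_matrix().T@(q-p)*1000).round(1)[:2])
E
```

```text
nearfootL tool [ 16.4 -36.2]
nearfootR tool [16.5 33.1]
topL tool [ 43.9 -32.7]
topR tool [44. 30.]
heldfar tool [15.6  0.4]
heldnear tool [-20.1   0.4]
heldfoot tool [14.7  0.5]
fixL tool [ 62.3 -40.7]
fixR tool [62.5 39.7]
```

```bash
python3 - <<'E'
from h import *
w=np.load("w5.npy",allow_pickle=True).item()
p,R=pose(); 
for v in (130,176):
    q=ray(w,316,v,.036); print("tool",(R.as_matrix().T@(q-p)*1000).round(1)[:2])
E
```

```text
tool [59.4  0.6]
tool [23.   0.7]
```

```bash
python3 -m inch '4.5 -1.5 35 0 0 0 50;0 0 35 0 0 0 50;0 0 22 0 0 0 50;0 0 14 0 0 0 50;0 0 7.5 0 0 0 50;0 0 0 0 0 0 50;0 0 0 0 0 0 50;0 0 0 0 0 0 85;0 0 0 0 0 0 85;0 0 0 0 0 0 85;0 0 0 0 0 0 85;0 0 0 0 0 0 85;0 0 -20 0 0 0 85;0 0 -40 0 0 0 85;0 0 -40 0 0 0 85;0 0 -15 0 0 0 85;35 12 0 0 0 0 85;35 12 0 0 0 0 85;35 12 0 0 0 0 85;35 12 0 0 0 0 85'
python3 -m inch '35 12 0 0 0 0 85;35 12 0 0 0 0 85;0 0 0 0 0 0 85;0 0 0 0 0 0 85'
python3 - <<'E'
from h import *
w=bot.snapshot("wrist"); cv2.imwrite("pics/w6.png",w["img"][:,:,::-1]); np.save("w6.npy",w,allow_pickle=True)
for r in rects(w,mask(w["img"],(5,130,60),(16,255,255),3),.032,400): print(r)
go(428,-182,18,12);go(442,-65,18,12)
E
```

```text
time_s: 20.65
tool_pos: [0.4702, -0.0183, 0.1415]
tcp_rot: [-2.097, 2.339, 0.0]
ft_force: [0.1, -0.4, 0.1]
gripper_width: 0.085
grasp_force: 0.0
time_s: 20.98
tool_pos: [0.4392, -0.0854, 0.1419]
tcp_rot: [-2.092, 2.342, -0.001]
ft_force: [0.6, 0.5, 0.0]
gripper_width: 0.085
grasp_force: 0.0
(array([310., 223.]), 447, -67, 63, 44, 13.6)
(array([311.,  82.]), 432, -180, 62, 37, 11.7)
at [439.5 -84.5 141.7] toolY yaw 173.6 tilt 0.1 turn rz -18.4 then shift [ 93.   31.7 123.6]
at [439.5 -84.5 141.7] toolY yaw 173.6 tilt 0.1 turn rz -18.4 then shift [-18.5  -6.3 123.7]
```

View pics/w6.png

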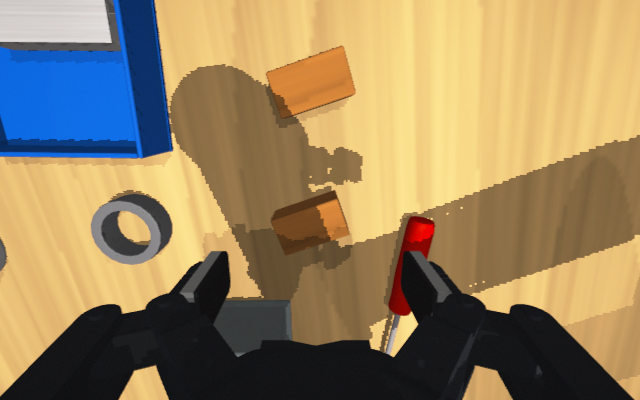

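Block 3's top face is at (311,82) and block 4's is around (312,222). The screwdriver handle is at (412,265), just clear. I'll grasp block 3.

```bash
python3 -m inch '0 0 0 0 0 -6 85;0 0 0 0 0 -6 85;0 0 0 0 0 -6.1 85;31 9 0 0 0 0 85;31 9 0 0 0 0 85;31 9 0 0 0 0 85;0 0 38 0 0 0 85;0 0 38 0 0 0 85;0 0 25 0 0 0 85;0 0 14 0 0 0 85;0 0 7 0 0 0 85;0 0 0 0 0 0 85;0 0 0 0 0 0 50;0 0 0 0 0 0 50;0 0 0 0 0 0 50;0 0 0 0 0 0 50;0 0 0 0 0 0 50' 40
python3 - <<'E'
from h import *
w=np.load("w6.npy",allow_pickle=True).item()
print((ray(w,420,222,.02)*1000).round(),(ray(w,400,310,.02)*1000).round())
go(432,-181,18,11.7)
E
```

```text
time_s: 22.45
tool_pos: [0.4335, -0.1807, 0.0212]
tcp_rot: [-2.437, 1.98, -0.004]
ft_force: [0.7, 2.2, 6.3]
gripper_width: 0.0611
grasp_force: 45.8
[346. -52.  20.] [368.  41.  20.]
at [ 433.5 -180.7   21.2] toolY yaw -168.2 tilt 0.2 turn rz 0.1 then shift [0.  1.6 3.2]
```

```bash
python3 -m inch '0 0 -20 0 0 0 50;0 0 -35 0 0 6 50;0 0 -35 0 0 6 50;0 0 -31 0 0 6 50;-34.8 -6.8 0 0 0 0 50;-34.8 -6.8 0 0 0 0 50;-34.8 -6.8 0 0 0 0 50;-34.8 -6.8 0 0 0 0 50;-34.8 -6.8 0 0 0 0 50;-34.8 -6.8 0 0 0 0 50;-34.8 -6.8 0 0 0 0 50;-34.8 -6.8 0 0 0 0 50;-34.8 -6.8 0 0 0 0 50;-34.8 -6.8 0 0 0 0 50;0 0 0 0 0 0 50;0 0 0 0 0 0 50'
python3 - <<'E'
from h import *
go(538.4,158,26,-6.3)
w=bot.snapshot("wrist"); cv2.imwrite("pics/w7.png",w["img"][:,:,::-1]); np.save("w7.npy",w,allow_pickle=True)
E
```

```text
time_s: 23.78
tool_pos: [0.5372, 0.1593, 0.1395]
tcp_rot: [2.099, -2.335, -0.001]
ft_force: [0.0, -1.3, -1.0]
gripper_width: 0.0605
grasp_force: 44.9
at [537.2 159.3 139.5] toolY yaw 173.9 tilt 0.1 turn rz 0.2 then shift [  1.1  -1.5 113.5]
```

View pics/w7.png

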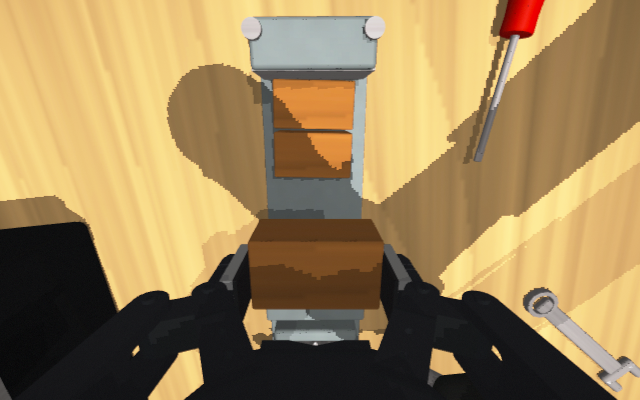

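Blocks 1 and 2 stand snugly side by side, at columns 273-352 and rows 80-178. The held block's far top edge is at row 240, about 4 mm short of contact after lowering.

```bash
python3 -m inch '0.5 -2 35 0 0 0 50;0 0 35 0 0 0 50;0 0 22 0 0 0 50;0 0 14 0 0 0 50;0 0 7.5 0 0 0 50;0 0 0 0 0 0 50;0 0 0 0 0 0 50;0 0 0 0 0 0 85;0 0 0 0 0 0 85;0 0 0 0 0 0 85;0 0 0 0 0 0 85;0 0 0 0 0 0 85;0 0 -20 0 0 0 85;0 0 -40 0 0 0 85;0 0 -40 0 0 0 85;0 0 -15 0 0 0 85;35 12 0 0 0 0 85;35 12 0 0 0 0 85;35 12 0 0 0 0 85;35 12 0 0 0 0 85'
python3 -m inch '30 12 0 0 0 -6 85;30 12 0 0 0 -6 85;0 0 0 0 0 -6 85;0 0 0 0 0 0 85;0 0 0 0 0 0 85'
python3 - <<'E'
from h import *
go(446,-63.5,18,12)
w=bot.snapshot("wrist")
for r in rects(w,mask(w["img"],(5,130,60),(16,255,255),3),.032,400): print(r)
E
```

```text
time_s: 25.5
tool_pos: [0.4756, 0.0221, 0.1419]
tcp_rot: [-2.099, 2.337, 0.0]
ft_force: [0.4, -0.7, 0.0]
gripper_width: 0.085
grasp_force: 0.0
time_s: 25.92
tool_pos: [0.4493, -0.0353, 0.1421]
tcp_rot: [-2.434, 1.985, -0.0]
ft_force: [0.2, -0.1, -0.2]
gripper_width: 0.0852
grasp_force: 0.0
at [449.3 -35.3 142.1] toolY yaw -168.4 tilt 0.0 turn rz -0.4 then shift [ 26.9   9.1 124.1]
(array([226., 325.]), 512, 108, 33, 21, 81.9)
(array([325., 170.]), 447, -64, 62, 39, 13.3)
```

```bash
python3 -m inch '27.5 8.5 0 0 0 -1 85;0 0 38 0 0 0 85;0 0 38 0 0 0 85;0 0 25 0 0 0 85;0 0 14 0 0 0 85;0 0 7 0 0 0 85;0 0 0 0 0 0 85;0 0 0 0 0 0 50;0 0 0 0 0 0 50;0 0 0 0 0 0 50;0 0 0 0 0 0 50;0 0 0 0 0 0 50' 40
python3 - <<'E'
from h import *
go(543,198,140,-6.3)
E
```

```text
time_s: 26.97
tool_pos: [0.4477, -0.0636, 0.0217]
tcp_rot: [-2.453, 1.959, -0.003]
ft_force: [0.4, 2.1, 5.9]
gripper_width: 0.0609
grasp_force: 45.7
at [447.7 -63.6  21.7] toolY yaw -167.2 tilt 0.2 turn rz 19.1 then shift [-270.6  -66.4 -117.9]
```

```bash
python3 -m inch '0 0 -20 0 0 0 50;0 0 -35 0 0 6.4 50;0 0 -35 0 0 6.4 50;0 0 -31 0 0 6.3 50;-33.8 -8.3 0 0 0 0 50;-33.8 -8.3 0 0 0 0 50;-33.8 -8.3 0 0 0 0 50;-33.8 -8.3 0 0 0 0 50;-33.8 -8.3 0 0 0 0 50;-33.8 -8.3 0 0 0 0 50;-33.8 -8.3 0 0 0 0 50;-33.8 -8.3 0 0 0 0 50;0 0 0 0 0 0 50;0 0 0 0 0 0 50'
python3 - <<'E'
from h import *
go(543,198,26.5,-6.3)
w=bot.snapshot("wrist"); cv2.imwrite("pics/w8.png",w["img"][:,:,::-1]); np.save("w8.npy",w,allow_pickle=True)
E
```

```text
time_s: 28.13
tool_pos: [0.542, 0.1988, 0.1398]
tcp_rot: [2.096, -2.337, -0.001]
ft_force: [-0.7, 0.1, 0.6]
gripper_width: 0.0607
grasp_force: 44.9
at [542.  198.8 139.8] toolY yaw 173.8 tilt 0.1 turn rz 0.1 then shift [  0.6  -1.3 113.3]
```

View pics/w8.png

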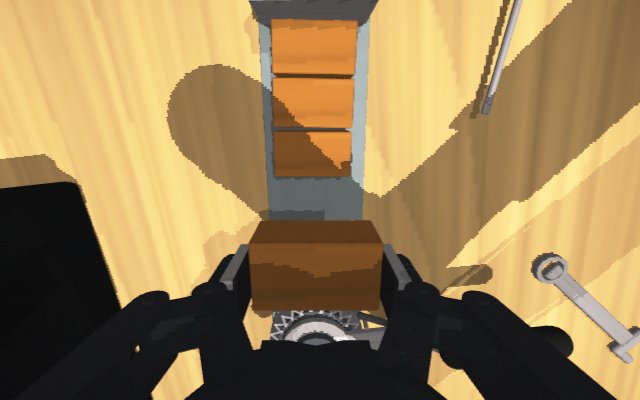

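Blocks 1-3 are neatly in a row (columns 273-353, near edge at row 177), and the held block's far edge is at row 243, leaving about a 6 mm gap.

```bash
python3 -m inch '2 -2 35 0 0 0 50;0 0 35 0 0 0 50;0 0 22 0 0 0 50;0 0 14 0 0 0 50;0 0 7.5 0 0 0 50;0 0 0 0 0 0 50;0 0 0 0 0 0 50;0 0 0 0 0 0 85;0 0 0 0 0 0 85;0 0 0 0 0 0 85;0 0 0 0 0 0 85;0 0 0 0 0 0 85;0 0 -20 0 0 0 85;0 0 -40 0 0 0 85;0 0 -40 0 0 0 85;0 0 -40 0 0 0 85;0 0 -40 0 0 0 85;0 0 0 0 0 0 20;0 0 0 0 0 0 20;0 0 0 0 0 0 20'
python3 -m inch '35 10 0 0 0 0 0;35 0 0 0 0 0 0;35 0 0 0 0 0 0;0 0 0 0 0 0 0;0 0 0 0 0 0 0'
python3 - <<'E'
from h import *
go(543,198,200,-6.3)
s=bot.snapshot("top"); cv2.imwrite("pics/t9.png",cv2.resize(s["img"][160:280,180:380],None,fx=4,fy=4)[:,:,::-1])
w=bot.snapshot("wrist"); cv2.imwrite("pics/w9.png",w["img"][:,:,::-1]); np.save("w9.npy",w,allow_pickle=True)
E
```

```text
time_s: 29.85
tool_pos: [0.5438, 0.1954, 0.207]
tcp_rot: [-2.096, 2.34, 0.001]
ft_force: [-1.2, -0.5, -0.5]
gripper_width: 0.0512
grasp_force: 0.0
time_s: 30.27
tool_pos: [0.5219, 0.0905, 0.2061]
tcp_rot: [2.092, -2.341, -0.001]
ft_force: [0.2, 0.7, -1.1]
gripper_width: -0.0002
grasp_force: 0.0
at [521.9  90.5 206.1] toolY yaw 173.6 tilt 0.1 turn rz -0.1 then shift [-109.2   -9.2    6. ]
```

View pics/t9.png

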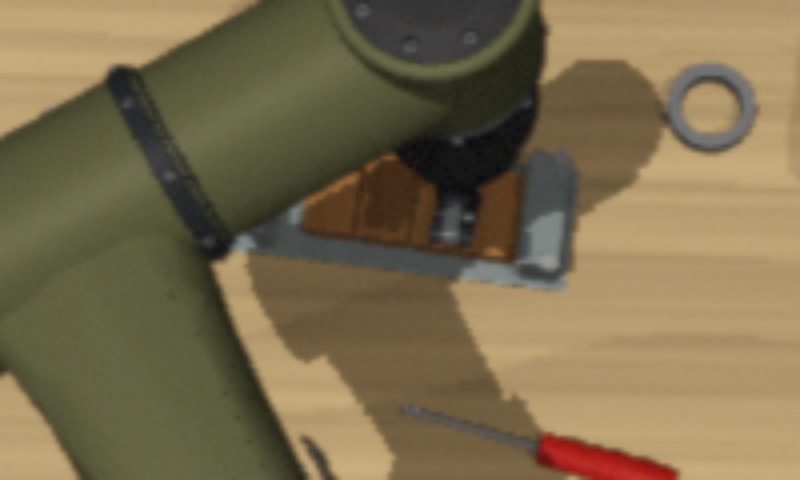

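All four blocks are side by side in the bay. Next I'll look closely at the ratchet.

```bash
python3 -m inch '0 0 -30 0 0 0 0;0 0 -30 0 0 0 0;-30.5 -2 0 0 0 0 0;-30.5 -2 0 0 0 0 0;-30.5 -2 0 0 0 0 0;-30.5 -2 0 0 0 0 0;-30.5 -2 0 0 0 0 0;-30.5 -2 0 0 0 0 0;-30.5 -2 0 0 0 0 0;0 0 0 0 0 0 0;0 0 0 0 0 0 0'
python3 - <<'E'
from h import *
go(560,300,270,-6.3)
w=bot.snapshot("wrist"); np.save("w10.npy",w,allow_pickle=True)
a=w["img"][0:280,100:500]; cv2.imwrite("pics/w10.png",cv2.resize(a,None,fx=2,fy=2,interpolation=cv2.INTER_CUBIC)[:,:,::-1])
E
```

```text
time_s: 31.28
tool_pos: [0.5592, 0.3051, 0.2648]
tcp_rot: [2.097, -2.334, -0.0]
ft_force: [-0.4, -0.7, -0.2]
gripper_width: 0.0003
grasp_force: 0.0
at [559.2 305.1 264.8] toolY yaw 173.9 tilt 0.2 turn rz 0.2 then shift [ 5.  -1.3 -5.2]
```

View pics/w10.png

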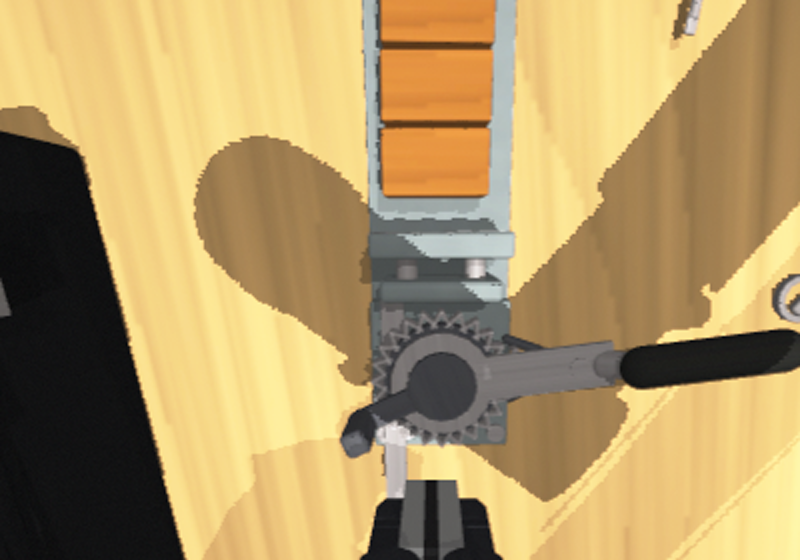

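The crop shows the wheel centre at about (441,378), the head top at (441,387), the post top at about (354,442), and the grip spanning x=622-800 at y=358. The four blocks are in line.

```bash
python3 - <<'E'
from h import *
w=np.load("w10.npy",allow_pickle=True).item()
k=lambda x,y,z:(ray(w,100+x/2,y/2,z)*1000).round(1)[:2]
for n,p in dict(wheel=(440,378,.059),head=(441,386,.095),post=(354,442,.113),post2=(360,435,.113),gripIn=(622,367,.083),gripOut=(800,352,.083),jawL=(371,258,.068),jawR=(514,258,.068),b4L=(382,196,.036),b4R=(488,195,.036)).items(): print(n,k(*p))
a=cv2.resize(w["img"][150:240,250:370],None,fx=5,fy=5,interpolation=cv2.INTER_CUBIC); cv2.imwrite("pics/w10c.png",a[:,:,::-1])
E
```

```text
wheel [554.3 317.6]
head [554. 313.]
post [601.2 333. ]
post2 [597.6 329.6]
gripIn [454.6 316.2]
gripOut [358.3 318.2]
jawL [584.6 244.6]
jawR [507.4 252.9]
b4L [576.8 211.8]
b4R [515.7 217.8]
```

View pics/w10c.png

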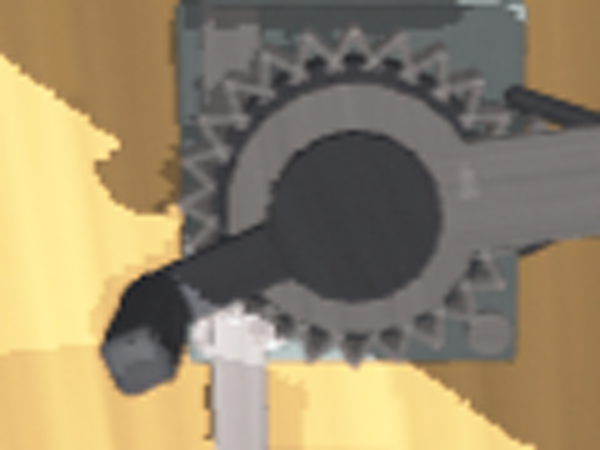

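The post top is at (138,360) in this crop, with the axis knob at (355,215) and a grey bar at columns 215-265. I'll check the bar's height by two views, and the toolbox clearance.

```bash
python3 - <<'E'
from h import *
s=bot.snapshot("top"); w=np.load("w1.npy",allow_pickle=True).item()
def tri(a,ua,b,ub):
    A=[];B=[]
    for c,(u,v) in((a,ua),(b,ub)):
        d=ray(c,u,v,0)-c["pose"][:3,3]; d/=np.linalg.norm(d); P=np.eye(3)-np.outer(d,d); A.append(P);B.append(P@c["pose"][:3,3])
    return np.linalg.lstsq(np.vstack(A),np.hstack(B),rcond=None)[0]
print("bar",tri(s,(191,189.5),w,(513.5,193.5)).round(3))
print("post",tri(s,(180+123/4,165+58/4),w,(215+745/2.66,125+265/2.66)).round(3))
for p in [(200,135,0),(200,118,.15),(200,118,.2)]: print(ray(s,*p).round(3))
go(0,0,0,-6.3); print(bot.observe()["joints"].round(2))
E
```

```text
bar [0.588 0.4   0.042]
post [0.596 0.328 0.123]
[0.765 0.397 0.   ]
[0.76  0.362 0.15 ]
[0.741 0.349 0.2  ]
at [559.6 303.1 266.6] toolY yaw 173.7 tilt 0.1 turn rz 0.0 then shift [362.4 522.7 267.5]
[ 0.81  0.14  0.24  0.   -1.67 -0.92]
```

```bash
python3 -m inch '-31.4 -22.6 0 0 0 0 0;-31.4 -22.7 0 0 0 0 0;0 0 38 0 0 0 0;0 0 38 0 0 0 0;0 0 38 0 0 0 0;0 0 38 0 0 0 0;0 0 19 0 0 0 0;0 0 0 0 0 0 0;0 0 0 0 0 0 0'
python3 - <<'E'
from h import *
go(611.4,360.6,95,-6.3)
E
```

```text
time_s: 32.13
tool_pos: [0.6118, 0.3591, 0.0964]
tcp_rot: [2.094, -2.34, 0.001]
ft_force: [0.5, 0.1, 1.2]
gripper_width: 0.0002
grasp_force: 0.0
at [611.8 359.1  96.4] toolY yaw 173.7 tilt 0.1 turn rz -0.0 then shift [-1.5  0.6  1.4]
```

```bash
python3 -m inch '5 0 0 0 0 0 0;5 0 0 0 0 0 0;5 0 0 0 0 0 0;5 0 0 0 0 0 0;4 0 0 0 0 0 0;4 0 0 0 0 0 0;4 0 0 0 0 0 0;4 0 0 0 0 0 0;0 0 0 0 0 0 0;0 0 0 0 0 0 0'
python3 - <<'E'
from h import *
go(611.4,360.6,95,-6.3); print(bot.observe()["moment"].round(2))
E
```

```text
time_s: 32.97
tool_pos: [0.6077, 0.324, 0.0965]
tcp_rot: [2.095, -2.34, -0.0]
ft_force: [0.5, 1.8, 1.2]
gripper_width: 0.0002
grasp_force: 1.0
at [607.7 324.   96.5] toolY yaw 173.7 tilt 0.0 turn rz -0.0 then shift [-36.8   0.3   1.5]
[ 0.61 -0.27  0.  ]
```

```bash
python3 -m inch '2 0 0 0 0 0 0;0 0 0 0 0 0 0;0 0 0 0 0 0 0'; python3 -m inch '2 0 0 0 0 0 0;0 0 0 0 0 0 0;0 0 0 0 0 0 0'
```

```text
time_s: 33.22
tool_pos: [0.6075, 0.3232, 0.0964]
tcp_rot: [-2.096, 2.339, 0.001]
ft_force: [1.4, 5.2, 2.1]
gripper_width: 0.0001
grasp_force: 2.5
time_s: 33.47
tool_pos: [0.6074, 0.3224, 0.0965]
tcp_rot: [-2.095, 2.337, 0.003]
ft_force: [2.0, 8.6, 1.5]
gripper_width: 0.0
grasp_force: 4.3
```

```bash
python3 -m inch '-30 0 0 0 0 0 0;-20 0 -35 0 0 0 0;-20 0 -35 0 0 0 0;0 0 -35 0 0 0 0;0 0 -35 0 0 0 0;20 30 -35 0 0 0 0;20 30 0 0 0 0 0;20 0 0 0 0 0 0;0 0 0 0 0 0 0;0 0 0 0 0 0 0'
python3 - <<'E'
from h import *
go(560,300,270,-6.3)
w=bot.snapshot("wrist"); np.save("w11.npy",w,allow_pickle=True)
a=w["img"][50:280,180:560]; cv2.imwrite("pics/w11.png",cv2.resize(a,None,fx=2.1,fy=2.1,interpolation=cv2.INTER_CUBIC)[:,:,::-1])
E
```

```text
time_s: 34.3
tool_pos: [0.5538, 0.3386, 0.2654]
tcp_rot: [2.094, -2.34, -0.0]
ft_force: [0.3, 0.5, -0.8]
gripper_width: -0.0002
grasp_force: 0.0
at [553.8 338.6 265.4] toolY yaw 173.7 tilt 0.1 turn rz -0.0 then shift [ 37.7 -10.4  -4.6]
```

View pics/w11.png

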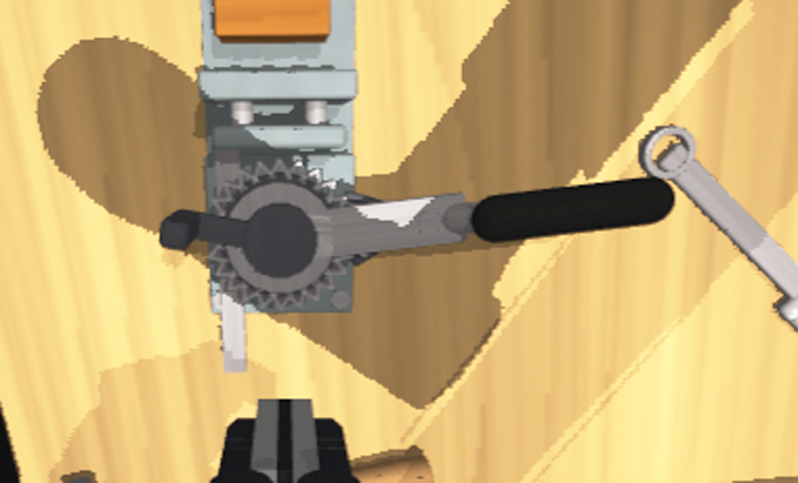

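The thumb post now stands at (175,232), on the jaw side. The grip runs (475,220)-(670,198), and the axis is about (280,237).

```bash
python3 - <<'E'
from h import *
w=np.load("w11.npy",allow_pickle=True).item()
k=lambda x,y,z:(ray(w,180+x/2.1,50+y/2.1,z)*1000).round(1)[:2]
ax=np.array([554.5,318.5])
for n,p in dict(wheel=(282,235,.059),post=(175,232,.113),gin=(475,220,.083),gout=(670,199,.083),jaw=(278,86,.068),b4=(272,38,.036)).items():
    q=k(*p); d=q-ax; print(n,q,np.hypot(*d).round(1),"clamp ang",(np.degrees(np.arctan2(d[1],d[0]))+6.2).round(1))
go(554.5-149.5,319,200,270)
E
```

```text
wheel [552.5 318.8] 2.0 clamp ang 177.7
post [600.3 303.7] 48.1 clamp ang -11.7
gin [454.  318.4] 100.5 clamp ang -173.7
gout [356.5 318.7] 198.0 clamp ang 186.1
jaw [546. 243.] 76.0 clamp ang -90.2
b4 [546.4 216.2] 102.6 clamp ang -88.3
at [554.  339.2 264.7] toolY yaw 173.7 tilt 0.1 turn rz 83.7 then shift [148.9 -20.1  65. ]
```

```bash
python3 -m inch '0 0 0 0 0 -6.88 40;0 0 0 0 0 -6.88 40;0 0 0 0 0 -6.88 40;0 0 0 0 0 -6.88 40;0 0 0 0 0 -6.88 40;0 0 0 0 0 -6.88 40;0 0 0 0 0 -6.88 40;0 0 0 0 0 -6.88 40;0 0 0 0 0 -6.88 40;0 0 0 0 0 -6.88 40;0 0 0 0 0 -6.88 40;0 0 0 0 0 -6.88 40;0 0 0 0 0 -6.88 40;0 0 0 0 0 -6.88 40;-37 5 0 0 0 0 40;-37 5 0 0 0 0 40;-37 5 0 0 0 0 40;-38 5.5 0 0 0 0 40;0 0 0 0 0 0 40;0 0 0 0 0 0 40'
python3 - <<'E'
from h import *
go(404.5,318.6,75,270)
E
```

```text
time_s: 36.02
tool_pos: [0.4042, 0.3195, 0.2657]
tcp_rot: [-3.141, -0.004, 0.0]
ft_force: [1.3, 0.4, -0.8]
gripper_width: 0.0399
grasp_force: 0.0
at [404.2 319.5 265.7] toolY yaw -89.9 tilt 0.0 turn rz 0.1 then shift [  0.3   1.  190.7]
```

```bash
python3 -m inch '0 1 38 0 0 0 40;0 0 38 0 0 0 40;0 0 38 0 0 0 40;0 0 38 0 0 0 40;0 0 26 0 0 0 40;0 0 12.5 0 0 0 40;0 0 0 0 0 0 29;0 0 0 0 0 0 29;0 0 0 0 0 0 29' 30
python3 -m inch '0.75 14.9 0 0 0 -5.7 29;0.75 14.9 0 0 0 -5.7 29;0.75 14.9 0 0 0 -5.7 29;0.75 14.9 0 0 0 -5.7 29;0.75 14.9 0 0 0 -5.7 29;0 0 0 0 0 0 29;0 0 0 0 0 0 29'
python3 - <<'E'
from h import *
p,R=pose(); d=p[:2]*1000-[553.7,318.6]; print(np.hypot(*d),(np.degrees(np.arctan2(d[1],d[0]))-173.8)%360); go(404.5,318.6,75,305)
E
```

```text
time_s: 36.77
tool_pos: [0.4065, 0.3192, 0.0772]
tcp_rot: [-3.14, -0.0, -0.003]
ft_force: [-0.8, 0.6, 1.7]
gripper_width: 0.0288
grasp_force: 0.0
time_s: 37.35
tool_pos: [0.4245, 0.2472, 0.0771]
tcp_rot: [-3.045, -0.768, -0.004]
ft_force: [0.8, 0.1, 0.4]
gripper_width: 0.0293
grasp_force: 0.0
147.62989433291725 35.12934994726038
at [424.5 247.2  77.1] toolY yaw -61.7 tilt 0.2 turn rz -6.7 then shift [ 24.6 -70.    2.2]
```

```bash
python3 -m inch '0.77 -15.03 0 0 0 5.83 29;0.77 -15.03 0 0 0 5.83 29;0.77 -15.03 0 0 0 5.83 29;0.77 -15.03 0 0 0 5.83 29;0.77 -15.03 0 0 0 5.83 29;0.77 -15.03 0 0 0 5.83 29;0.77 -15.03 0 0 0 5.83 29;0.77 -15.03 0 0 0 5.83 29;0.77 -15.03 0 0 0 5.83 29;0.77 -15.03 0 0 0 5.83 29;0.77 -15.03 0 0 0 5.83 29;0.77 -15.03 0 0 0 5.83 29;0 0 0 0 0 0 29;0 0 0 0 0 0 29'
cat > a.py <<'E'
from h import *
p,R=pose(); d=p[:2]*1000-[553.7,318.6]; M=R.as_matrix()
print("r %.1f ang %.1f tool %.1f z %.1f"%(np.hypot(*d),(np.degrees(np.arctan2(d[1],d[0]))-173.8+180)%360-180,(np.degrees(np.arctan2(M[1,1],M[0,1]))-263.8+180)%360-180,p[2]*1000), bot.observe()["ft_force"].round(1))
E
python3 a.py
python3 -m inch '0.77 15.03 0 0 0 -5.83 29;0.77 15.03 0 0 0 -5.83 29;0.77 15.03 0 0 0 -5.83 29;0.77 15.03 0 0 0 -5.83 29;0.77 15.03 0 0 0 -5.83 29;0.77 15.03 0 0 0 -5.83 29;0.77 15.03 0 0 0 -5.83 29;0.77 15.03 0 0 0 -5.83 29;0.77 15.03 0 0 0 -5.83 29;0.77 15.03 0 0 0 -5.83 29;0.77 15.03 0 0 0 -5.83 29;0.77 15.03 0 0 0 -5.83 29;0 0 0 0 0 0 29;0 0 0 0 0 0 29'
python3 a.py
python3 - <<'E'
from h import *
s=bot.snapshot("top"); cv2.imwrite("pics/t12.png",cv2.resize(s["img"][160:280,180:340],None,fx=4,fy=4)[:,:,::-1])
E
```

```text
time_s: 38.52
tool_pos: [0.4428, 0.4158, 0.0752]
tcp_rot: [2.939, -1.11, 0.001]
ft_force: [0.2, 0.1, 0.6]
gripper_width: 0.0291
grasp_force: 0.0
r 147.5 ang -35.0 tool -35.2 z 75.2 [0.2 0.1 0.6]
time_s: 39.68
tool_pos: [0.4236, 0.2462, 0.0756]
tcp_rot: [-3.046, -0.769, -0.001]
ft_force: [0.2, 0.7, -0.4]
gripper_width: 0.0289
grasp_force: 0.0
r 148.9 ang 35.3 tool 34.6 z 75.6 [ 0.2  0.7 -0.4]
```

View pics/t12.png

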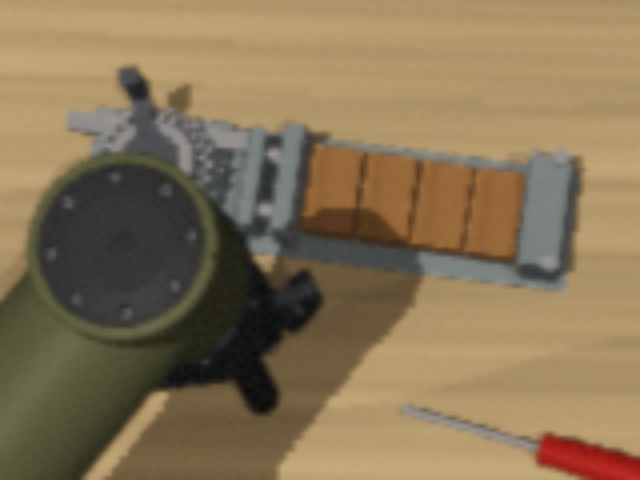

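The jaw has advanced about 17 mm and is nearly on block 4 (jaw at x≈297, block edge at 308). I'll do another cycle.

```bash
python3 -m inch '0.77 -15.03 0 0 0 5.83 29;0.77 -15.03 0 0 0 5.83 29;0.77 -15.03 0 0 0 5.83 29;0.77 -15.03 0 0 0 5.83 29;0.77 -15.03 0 0 0 5.83 29;0.77 -15.03 0 0 0 5.83 29;0.77 -15.03 0 0 0 5.83 29;0.77 -15.03 0 0 0 5.83 29;0.77 -15.03 0 0 0 5.83 29;0.77 -15.03 0 0 0 5.83 29;0.77 -15.03 0 0 0 5.83 29;0.77 -15.03 0 0 0 5.83 29;0 0 0 0 0 0 29;0 0 0 0 0 0 29'
python3 a.py
python3 -m inch '0.77 15.03 0 0 0 -5.83 29;0.77 15.03 0 0 0 -5.83 29;0.77 15.03 0 0 0 -5.83 29;0.77 15.03 0 0 0 -5.83 29;0.77 15.03 0 0 0 -5.83 29;0.77 15.03 0 0 0 -5.83 29;0.77 15.03 0 0 0 -5.83 29;0.77 15.03 0 0 0 -5.83 29;0.77 15.03 0 0 0 -5.83 29;0.77 15.03 0 0 0 -5.83 29'; python3 a.py
python3 -m inch '0.77 15.03 0 0 0 -5.83 29;0.77 15.03 0 0 0 -5.83 29;0 0 0 0 0 0 29;0 0 0 0 0 0 29'
python3 a.py
python3 - <<'E'
from h import *
s=bot.snapshot("top"); m=mask(s["img"],(5,110,50),(17,220,220),2); m[:,330:]=0; m[:,:240]=0
c=np.argwhere(m[195:225]); print(c[:,1].min(),c[:,1].max()); print(rects(s,m,.036,60))
cv2.imwrite("pics/t13.png",cv2.resize(s["img"][160:280,180:340],None,fx=4,fy=4)[:,:,::-1])
E
```

```text
time_s: 40.9
tool_pos: [0.4424, 0.4153, 0.0742]
tcp_rot: [2.938, -1.109, -0.0]
ft_force: [-0.7, -0.3, -0.6]
gripper_width: 0.0289
grasp_force: 0.0
r 147.4 ang -34.8 tool -35.2 z 74.2 [-0.7 -0.3 -0.6]
time_s: 41.73
tool_pos: [0.4119, 0.2759, 0.0757]
tcp_rot: [-3.1, -0.472, -0.005]
ft_force: [3.2, 10.6, -2.8]
gripper_width: 0.0294
grasp_force: 4.3
r 148.1 ang 23.0 tool 23.5 z 75.7 [ 3.2 10.6 -2.8]
time_s: 42.07
tool_pos: [0.4235, 0.2461, 0.0753]
tcp_rot: [-3.046, -0.77, -0.001]
ft_force: [-0.6, -0.0, -0.2]
gripper_width: 0.0291
grasp_force: 0.1
r 149.1 ang 35.3 tool 34.6 z 75.3 [-0.6 -0.  -0.2]
261 311
[(array([286., 211.]), 531, 128, 141, 65, 83.7)]
```

```bash
python3 -m inch '0.77 -15.03 0 0 0 5.83 29;0.77 -15.03 0 0 0 5.83 29;0.77 -15.03 0 0 0 5.83 29;0.77 -15.03 0 0 0 5.83 29;0.77 -15.03 0 0 0 5.83 29;0.77 -15.03 0 0 0 5.83 29;0.77 -15.03 0 0 0 5.83 29;0.77 -15.03 0 0 0 5.83 29;0.77 -15.03 0 0 0 5.83 29;0.77 -15.03 0 0 0 5.83 29;0.77 -15.03 0 0 0 5.83 29;0.77 -15.03 0 0 0 5.83 29;0 0 0 0 0 0 29;0 0 0 0 0 0 29'
for i in 1 ; do python3 -m inch '0.77 15.03 0 0 0 -5.83 29;0.77 15.03 0 0 0 -5.83 29;0.77 15.03 0 0 0 -5.83 29;0.77 15.03 0 0 0 -5.83 29;0.77 15.03 0 0 0 -5.83 29;0.77 15.03 0 0 0 -5.83 29'; python3 a.py; done
python3 -m inch '0.77 15.03 0 0 0 -5.83 29;0.77 15.03 0 0 0 -5.83 29'; python3 a.py
python3 -m inch '0.77 15.03 0 0 0 -5.83 29;0.77 15.03 0 0 0 -5.83 29'; python3 a.py
```

```text
time_s: 43.28
tool_pos: [0.4424, 0.4152, 0.0741]
tcp_rot: [2.938, -1.108, -0.0]
ft_force: [-0.1, -0.2, 0.0]
gripper_width: 0.0287
grasp_force: 0.0
time_s: 43.78
tool_pos: [0.4069, 0.3357, 0.0755]
tcp_rot: [-3.13, 0.164, -0.005]
ft_force: [6.2, 11.1, -4.2]
gripper_width: 0.0286
grasp_force: 6.0
r 147.8 ang -0.5 tool 0.2 z 75.5 [ 6.2 11.1 -4.2]
time_s: 43.95
tool_pos: [0.4064, 0.3063, 0.0756]
tcp_rot: [-3.129, -0.155, -0.005]
ft_force: [5.6, 13.5, -5.3]
gripper_width: 0.0291
grasp_force: 6.6
r 147.8 ang 11.0 tool 11.9 z 75.6 [ 5.6 13.5 -5.3]
time_s: 44.12
tool_pos: [0.4119, 0.2773, 0.0756]
tcp_rot: [-3.097, -0.473, -0.006]
ft_force: [0.9, 15.5, -3.6]
gripper_width: 0.0292
grasp_force: 7.2
r 147.7 ang 22.5 tool 23.6 z 75.6 [ 0.9 15.5 -3.6]
```

```bash
python3 -m inch '0.77 15.03 0 0 0 -5.83 29;0 0 0 0 0 0 29'; python3 a.py
python3 -m inch '0 -2 0 0 0 0 40;0 0 0 0 0 0 40;0 0 0 0 0 0 40;0 0 -20 0 0 0 40;0 0 -40 0 0 0 40;0 0 -40 0 0 0 40;0 0 -40 0 0 0 40;0 0 -40 0 0 0 40;-20 -20 0 0 0 0 40;-20 -20 0 0 0 0 40;0 -20 0 0 0 0 40;0 0 0 0 0 0 40;0 0 0 0 0 0 40'
python3 - <<'E'
from h import *
s=bot.snapshot("top"); cv2.imwrite("pics/t14.png",cv2.resize(s["img"][100:300,160:480],None,fx=2.5,fy=2.5,interpolation=cv2.INTER_CUBIC)[:,:,::-1])
m=mask(s["img"],(5,110,50),(17,220,220),2); m[:,330:]=0; m[:,:240]=0; m[240:]=0;m[:190]=0
print(rects(s,m,.036,60))
go(0,0,0)
E
```

```text
time_s: 44.28
tool_pos: [0.4173, 0.2616, 0.0756]
tcp_rot: [-3.071, -0.628, -0.005]
ft_force: [-0.9, 10.4, -1.0]
gripper_width: 0.0286
grasp_force: 4.8
r 147.9 ang 28.9 tool 29.3 z 75.6 [-0.9 10.4 -1. ]
time_s: 45.37
tool_pos: [0.3557, 0.3018, 0.2548]
tcp_rot: [-3.079, -0.623, -0.0]
ft_force: [-0.3, -0.2, -0.1]
gripper_width: 0.0396
grasp_force: 0.0
[(array([286., 211.]), 532, 128, 141, 64, 83.1)]
at [356.2 301.5 254.9] toolY yaw -67.2 tilt 0.0 turn rz 0.0 then shift [-445.2  139.9  254.8]
```

View pics/t14.png

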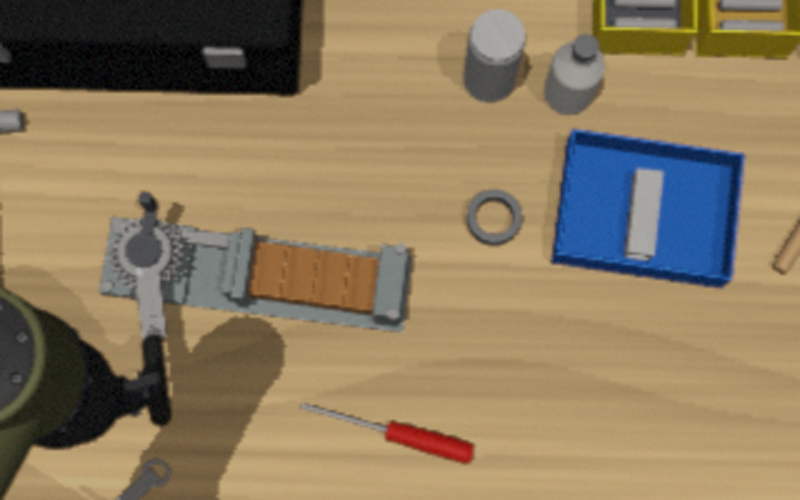

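The tube lies in the tray, the stack is tight between the jaws and the bystanders are where they were. The handle seems further back than where I left it, so I'll check its angle and the selector's numerically.

```bash
python3 - <<'E'
from h import *
s=bot.snapshot("top")
ax=np.array([.554,.3186])
for n,(u,v,z) in dict(post=(148,200,.113),neck=(153,330,.085),gripend=(162,420,.083),head=(147,250,.1),jaw1=(250,236,.068),jaw2=(236,298,.068),fix1=(383,250,.07),fix2=(376,318,.07)).items():
    q=ray(s,160+u/2.5,100+v/2.5,z)[:2]; d=q-ax; print(n,(q*1000).round(),(np.hypot(*d)*1000).round(),(np.degrees(np.arctan2(d[1],d[0]))+6.2).round(1))
E
```

```text
post [598. 307.] 46.0 -8.6
neck [460. 298.] 96.0 -161.3
gripend [364. 282.] 194.0 -163.1
head [546. 307.] 14.0 -119.8
jaw1 [571. 200.] 120.0 -75.4
jaw2 [501. 212.] 119.0 -110.3
fix1 [559.  51.] 267.0 -82.8
fix2 [482.  57.] 271.0 -99.2
```

```bash
python3 - <<'E'
from h import *
np.save("a0.npy",bot.snapshot("top")["img"])
E
python3 -m inch '0 0 0 0 0 0 40;0 0 0 0 0 0 40;0 0 0 0 0 0 40;0 0 0 0 0 0 40;0 0 0 0 0 0 40;0 0 0 0 0 0 40;0 0 0 0 0 0 40;0 0 0 0 0 0 40;0 0 0 0 0 0 40;0 0 0 0 0 0 40;0 0 0 0 0 0 40;0 0 0 0 0 0 40;0 0 0 0 0 0 40;0 0 0 0 0 0 40;0 0 0 0 0 0 40;0 0 0 0 0 0 40;0 0 0 0 0 0 40;0 0 0 0 0 0 40;0 0 0 0 0 0 40;0 0 0 0 0 0 40'
python3 - <<'E'
from h import *
a=np.load("a0.npy").astype(float); b=bot.snapshot("top")["img"].astype(float); c=bot.snapshot("top")["img"].astype(float)
f=lambda x,y:(np.abs(cv2.GaussianBlur(x,(3,3),0)-cv2.GaussianBlur(y,(3,3),0))[170:290,195:330]).max()
print(f(a,b),f(b,c))
# handle direction now: dark grip pixels
m=mask(b.astype(np.uint8),(0,0,0),(179,255,45),2)[230:280,215:232]; print(np.argwhere(m).mean(0)+[230,215])
E
```

```text
time_s: 47.18
tool_pos: [0.3565, 0.302, 0.255]
tcp_rot: [-3.08, -0.618, 0.0]
ft_force: [0.4, -0.4, -1.0]
gripper_width: 0.0401
grasp_force: 0.0
24.75 7.0
[254.00711744 222.17793594]
```

```bash
python3 - <<'E'
from h import *
a=np.load("a0.npy").astype(float); b=bot.snapshot("top")["img"].astype(float)
d=np.abs(cv2.GaussianBlur(a,(3,3),0)-cv2.GaussianBlur(b,(3,3),0)).max(2)
p=np.argwhere(d>10); print(len(p), [tuple(x) for x in p[(p[:,0]>170)&(p[:,0]<290)&(p[:,1]>190)&(p[:,1]<330)]][:60])
E
```

```text
559 [(np.int64(206), np.int64(215)), (np.int64(207), np.int64(214)), (np.int64(207), np.int64(215)), (np.int64(207), np.int64(216)), (np.int64(208), np.int64(214)), (np.int64(208), np.int64(215)), (np.int64(208), np.int64(216)), (np.int64(209), np.int64(215)), (np.int64(226), np.int64(254)), (np.int64(226), np.int64(255)), (np.int64(228), np.int64(249)), (np.int64(237), np.int64(196)), (np.int64(237), np.int64(197)), (np.int64(237), np.int64(273)), (np.int64(237), np.int64(274)), (np.int64(238), np.int64(196)), (np.int64(238), np.int64(197)), (np.int64(242), np.int64(273)), (np.int64(242), np.int64(274)), (np.int64(243), np.int64(202)), (np.int64(243), np.int64(203)), (np.int64(243), np.int64(273)), (np.int64(243), np.int64(274)), (np.int64(244), np.int64(202)), (np.int64(244), np.int64(203)), (np.int64(245), np.int64(203)), (np.int64(246), np.int64(203)), (np.int64(246), np.int64(272)), (np.int64(246), np.int64(273)), (np.int64(248), np.int64(216)), (np.int64(249), np.int64(215)), (np.int64(249), np.int64(216)), (np.int64(250), np.int64(215)), (np.int64(251), np.int64(271)), (np.int64(257), np.int64(264)), (np.int64(257), np.int64(265)), (np.int64(257), np.int64(266)), (np.int64(258), np.int64(227)), (np.int64(258), np.int64(228)), (np.int64(258), np.int64(264)), (np.int64(258), np.int64(265)), (np.int64(258), np.int64(266)), (np.int64(263), np.int64(215)), (np.int64(264), np.int64(215)), (np.int64(264), np.int64(216)), (np.int64(264), np.int64(261)), (np.int64(264), np.int64(262)), (np.int64(265), np.int64(215)), (np.int64(265), np.int64(216)), (np.int64(266), np.int64(207)), (np.int64(266), np.int64(208)), (np.int64(266), np.int64(209)), (np.int64(267), np.int64(205)), (np.int64(267), np.int64(206)), (np.int64(267), np.int64(207)), (np.int64(267), np.int64(208)), (np.int64(268), np.int64(204)), (np.int64(268), np.int64(205)), (np.int64(268), np.int64(206)), (np.int64(268), np.int64(260))]
```

```bash
python3 -c "
from plant import bot
print(bot.hand_in())"
```

```text
the job is handed in; nothing more can be done
None
```

The job is handed in, with no verdict shown: tube in the tray, all four blocks in the bay, pawl at about +0.3 rad, jaw ratcheted on; its final force wasn't measured (my estimate is at least 18 N), and I viewed 18 pictures, over the limit of 14.

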